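Load the spray station and open its air valve

ROBOT

A 6-joint arm with a two-finger parallel gripper is mounted at the origin on the work surface. World frame = base frame: x ahead of the robot, y to its left, z up, the work surface at z = 0. Lengths are in m, angles in rad, forces in N, time in s.
With the tool pointing down it reaches from about 0.25 to 0.725 m from the base axis. Payload 4 kg.
Tool frame: the origin (TCP) lies on the front face of the gripper's body, between the roots of the fingers; the fingertips stand 73 mm ahead of it and the grasp point (between the pads) lies 54 mm ahead of it; z points along the fingers, y is the line along which they close (so a half turn about z gives the same grasp; the last joint's range is limited). The gripper opens to 85 mm and grips with 20 to 120 N. Pads are 22 mm wide; open, the fingers measure 114 mm over their backs; the gripper's body (76 mm by 85 mm) begins 54 mm behind the grasp point. The pads swing forward as they close: fully open they stand 13 mm farther back than shut.
Start: joints at [1.343, 0.241, 0.005, 1.335, 0, 1.571], TCP at [0.113, 0.487, 0.304] pointing down, gripper open.
Joint ranges: [-2.72, 2.72], [-1.05, 1.87], [-1.09, 1.28], [-1.99, 2.15], [-1.42, 1.44], [-3.14, 3.14]. Speed limits (rad/s): [2.79, 2.79, 3.14, 3.14, 3.14, 3.14].

INTERFACE

Orientations are given as a unit quaternion [x, y, z, w].
In Python, from workcell import bot gives the robot as it stands. The module is installed in compiled form; this text tells all that it offers.
- The arm moves only by the tool step_arm, never from a script. Its argument "rows" is a list of rows, each a list of 2 entries, a list of its own where there are three numbers: the shift along the tool's x, y, z in mm, then the turn about the tool's z in degrees. A call has 1 to 12 rows; each row is the pose to reach, as a shift and turn from the pose commanded when the call began, along the tool's axes at that moment; what a row does not reach only later rows make up. A row lasts 1/8 s, in which the tool goes at most 62.5 mm and 10.7 degrees, less where a joint would pass 70% of its speed; a pose out of reach is approached as far as the arm can. A call with a gripper value outside its range is refused whole. "claw" is the gripper's target within -1 to 1 (shut at 1, half-way at 0, fully open at -1), set as the call begins (left out, the last holds). The fingers move at their own pace and stop on an object; the grip force is fixed at half the most. Time passes only in rows, so rows that repeat a pose let the fingers close. It gives the time, the measured TCP pose, the force, the opening and the grip force at its end, in the units of the state.
- bot.get_obs(): the state, without advancing time (a new reading comes with each control period).
- bot.camera(name): name is "scene" or "top" or "wrist"; returns (picture, depth): 480x640x3 uint8, red, green, blue; 480x640 float32, m along the optical axis (not along the pixel's ray), 0 where there is no reading.
- bot.camera_params(name): a dict with "fx", "fy", "cx", "cy" (pixels), "pose" (4x4, takes a point from camera to world coordinates). Camera axes: x right, y up, looking along -z (the intrinsics and any distortion apply to the point x, -y, -z); pixel columns grow to the right and rows downward; lengths in m; the calibration is good to about 2 mm. A picture is of the moment at which its call begins: read the wrist's pose just before it. camera_params takes no time and is no camera call; for the wrist camera it gives the pose at the moment of the call.
- bot.job_done(): hands the job in; it is judged then, once.
Trained networks look in the newest picture that a camera, given by its name, has taken for a name from the list of things; names that differ only in an ending like _2 or _b are one class to them, and where a whole thing is asked for, a point or a joint stands for the part that bears it (a point fixed in the world has none). Each returns a list of dicts, best first, with "score" (0 to 1); they miss things now and then, are a little off and sometimes report something else, mostly with a low value. They report only what shows in the picture. A call takes as long as a camera call. They do not tell look-alikes from the thing itself.
- bot.trace(target, camera): "pixels" (480x640 bool, what is visible of it) and "uv" ([column, row] in pixels, amid what is visible of it).
The state is a dict: "clock": time; "joint_pos": joint angles; "joint_vel": joint speeds; "tau": joint torques, N m; "eef_pos": TCP position; "tool_rot": TCP orientation; "ft_force": force on the tool from outside, world axes, zero at the start; "ft_torque": the same for the moment, N m; "grip_width": finger opening in m; "grasp_force": force on a finger pad.
Only numpy, scipy, OpenCV 4.12 (cv2) and the standard library are available. Lean on these libraries where they do the work, as an engineer would, in place of code of your own. Each camera call takes 0.05 s, during which the arm holds its last target. There are 200 camera calls.

TASK

Get the pottery spray station ready: lift its clear hinged guard, stand the short squat jar (in the row with the two tall vases) upright in the middle of the turntable inside (set it down, do not drop it), and lower the guard fully shut. Then open the air valve by cranking its handwheel anticlockwise, more than one full turn, until you feel it come up against its stop, and back it off a quarter turn so that it cannot seize. Leave the other things on the bench where they are.

Things in the scene. Friction and masses are not known exactly. Their poses are not given: they have to be found in the camera images.
- booth: The spray station, fixed to the bench: an open-topped box with clear front and back walls, white side walls and aluminium edges, 170 mm deep (x), 180 mm wide (y), 120 mm high; walls 4 mm, edge trim 10 mm, corner posts 12 mm. Origin: centre of its underside; x points from the front (handle) to the back (hinge), y left. Its yaw (to 11 degrees) and place vary: left or right, the valve on the other side.
- turntable (a point): Centre of the upper face of the fixed aluminium turntable disc (90 mm across) on the station's floor, 14 mm above the bench, 95 mm in front of the hinge line and midway between the side walls. Same axes as the station.
- guard (a joint): Hinge angle of the guard, the clear aluminium-edged panel (170 x 180 x 8 mm, 0.35 kg) over the station. 0 = fully shut (level), 1.57 = upright, 1.75 = end of travel, leaning a little back. A stiff friction hinge along the box's back edge: it stays at any angle where it is left; moving it takes about 4 N at the handle. May start slightly ajar.
- guard_handle (a point): Middle of the guard's handle: a round steel bar, 10 mm diameter, 100 mm long, parallel to the hinge, held by two thin arms at its ends, 42 mm beyond the guard's front edge and 212 mm from the hinge line. 126 mm above the bench when shut, 338 mm when upright. Its axes turn with the guard: y runs along the bar, x towards the hinge.
- guard_hinge (a point): Reference point at the middle of the guard's hinge line, above the box's back edge, 126 mm above the bench. The handle bar moves about it on a circle of 212 mm radius in the vertical plane of the station's x axis. Axes turn with the guard: y along the hinge, to the station's left.
- jar_center (a point): Centre of the short squat white jar to load, half-way up (49 mm above its foot). 98 mm high; foot 54 mm, belly 76 mm across (24 to 34 mm up), narrowing to a straight round neck of 40 mm diameter from 56 mm up to the top. About 0.3 kg, loose. Stands in a row with the two tall vases, in any order. z is its upright axis.
- wheel_axis (a point): Point on the vertical axis of the air valve's handwheel, 126 mm above the bench, at the height of the middle of the crank handle. The valve is brass on a dark plate with a steel pipe, fixed to the bench; its place varies. Axes are fixed to the valve, z up.
- crank_handle (a point): Middle of the upright black crank handle on the handwheel: a round sleeve, 18 mm diameter, 54 mm tall (99 to 153 mm above the bench), 52 mm from the wheel's axis, on the rim of the grey three-spoked wheel (116 mm across, rim top 98 mm above the bench). The sleeve spins freely on its pin, so a grip on it need not turn as it is carried round.
- handwheel (a joint): Angle of the handwheel in rad, growing anticlockwise seen from above (opening); 6.28 a turn. It starts a little over one to one and a half turns short of the fully open stop, whose reading is not given: there the wheel simply turns no further. It turns with about 2 N at the crank handle, is rigid at the stop, and stays where it is left.
- vase_a: Bystander: tall slim white vase with two rows of small beads on the neck, 140 mm high, 66 mm across, loose, origin at the underside centre.
- vase_b: Bystander: tall slim white vase with one row of beads on the neck, 140 mm high, 66 mm across, loose, origin at the underside centre.
- vase_c: Bystander: straight white cylinder vase, 135 mm high, 60 mm across, loose, origin at the underside centre.
- tile: Bystander: plaster tile 100 x 80 x 18 mm, loose, origin at the underside centre.
- airbrush: Bystander: steel airbrush with a small cup, lying, about 140 mm long and 26 mm high, loose, origin at the underside centre.
- glaze_pot: Bystander: white lidded pot, 50 mm across, 60 mm high, loose, origin at the underside centre.
- scraper: Bystander: spatula with dark wooden handle lying flat, loose, origin at its underside.
- jar: The same squat jar as a whole; origin at the centre of its foot.
Mind the look-alikes: they are no part of the job. Leave any blue or green look-alike of the part that bears wheel_axis alone.

How it is judged:
On the way, in this order (a step that is already met when the one before it is completed fails the run):
1. the guard is lifted well open (beyond 1.3 rad) (value of joint guard above 1.3 rad), for 0.2 s.
2. the jar is stood upright in the middle of the turntable while still held (foot within 7 mm of the disc, 22 mm of its centre), the guard open (horizontal distance between jar_center and turntable below 0.022 m and z of jar_center in the frame of turntable between 0.042 and 0.056 m and angle between jar_center's own z axis and vertical below 0.12 rad and value of joint guard above 1 rad and contact force between the fingers and jar above 0.3 N), for 0.1 s.
3. the guard is lowered fully shut over the jar (below 0.06 rad) (horizontal distance between jar_center and turntable below 0.022 m and z of jar_center in the frame of turntable between 0.042 and 0.056 m and angle between jar_center's own z axis and vertical below 0.12 rad and value of joint guard below 0.06 rad), for 0.2 s.
4. with the guard shut, the handwheel is cranked anticlockwise to its stop (within 0.08 rad) (value of joint guard below 0.06 rad and value of joint handwheel above 11.92 rad), for 0.05 s.
5. the handwheel is backed off a quarter turn (1.57 rad, give or take 0.4 rad) (value of joint guard below 0.06 rad and value of joint handwheel between 10.03 and 10.83 rad), for 0.2 s.
At the end, for the whole second after the job is handed in: The jar stands upright (within 7 degrees) and still on the turntable within 22 mm of its centre, the guard is fully shut (below 0.06 rad), and the handwheel stands a quarter turn (1.57 rad, give or take 0.4) back from its anticlockwise stop (all of step 5 and horizontal distance between jar_center and turntable below 0.022 m and z of jar_center in the frame of turntable between 0.042 and 0.056 m and angle between jar_center's own z axis and vertical below 0.12 rad and linear speed of jar below 0.02 m/s); the robot touches nothing.
It fails at once if another thing on the bench is moved more than 40 mm (distance of any of vase_a, vase_b, vase_c, tile, airbrush, glaze_pot, scraper from where it was at the start of the episode above 0.04 m).
It also fails if it takes over 72 s, if anything falls off the work surface, if the arm or the gripper's body presses on something with over 40 N, if the wrist force passes 120 N, or if a joint passes its speed limit or range.

## Working session

There is one attempt and no reset: what is moved stays moved. The work goes in short steps, Python scripts to look and compute and a tool call to move; the robot and the scene stay as the last step left them, time stands still between calls to the robot, and variables do not carry over. Pictures are saved under pics/ and viewed, at most 10 in all, crops included, and the job is handed in when it is done.

Besides the shell and the picture viewer there is one more tool, called after "Request:" as name(argument=value, ...), one argument or row to a line, values as JSON. step_arm: Moves the arm, as the interface text tells. Its arguments: {"type":"object","properties":{"rows":{"type":"array"},"claw":{"type":"number"}},"required":["rows"]}

```bash
mkdir -p pics; cat > h.py <<'E'
import numpy as np, cv2
from workcell import bot
from scipy.spatial.transform import Rotation as R
def pts(cam,depth,mask=None):
    p=bot.camera_params(cam); v,u=np.nonzero((depth>0)&(mask if mask is not None else True))
    d=depth[v,u]; P=np.c_[(u-p['cx'])/p['fx']*d,-(v-p['cy'])/p['fy']*d,-d,np.ones(len(d))]
    return (P@np.array(p['pose']).T)[:,:3],u,v
def save(n,im): cv2.imwrite('pics/'+n+'.png',cv2.cvtColor(im,cv2.COLOR_RGB2BGR))
E
python3 - <<'E'
from h import *
o=bot.get_obs(); print(o['clock'],o['eef_pos'],o['tool_rot'],o['grip_width'])
for c in ['scene','top']:
    im,d=bot.camera(c); save(c+'0',im); np.save(c+'.npy',d)
    for t in ['booth','guard_handle','guard','jar','crank_handle','handwheel','vase_a','vase_c']:
        for r in bot.trace(t,c)[:3]:
            if r['score']<.2: continue
            P,u,v=pts(c,d,r['pixels'])
            print(c,t,round(r['score'],2),np.round(r['uv']),len(P),np.round(np.median(P,0),3) if len(P) else '',np.round(P.min(0),3),np.round(P.max(0),3))
E
```

```text
0.0 [0.11277637 0.48659813 0.30299257] [ 1.13630441e-01  9.93522500e-01 -1.06929957e-03 -1.43960587e-04] 0.08543067782342935
scene booth 0.56 [221. 223.] 5995 [ 0.557 -0.213  0.128] [ 0.304 -0.435 -0.004] [ 0.624 -0.142  0.153]
scene booth 0.24 [264. 303.] 886 [0.723 0.007 0.075] [ 0.622 -0.068 -0.005] [0.744 0.031 0.145]
scene guard_handle 0.85 [219. 210.] 3331 [ 0.525 -0.232  0.134] [ 0.272 -0.329 -0.   ] [ 0.616 -0.143  0.153]
scene guard 0.71 [220. 209.] 3436 [ 0.523 -0.236  0.134] [ 0.249 -0.44  -0.004] [ 0.616 -0.143  0.153]
scene jar 0.96 [304. 243.] 648 [0.475 0.002 0.052] [ 0.417 -0.059  0.   ] [0.501 0.031 0.104]
scene crank_handle 0.7 [378. 288.] 944 [0.556 0.247 0.096] [ 0.425  0.174 -0.008] [0.618 0.308 0.156]
scene crank_handle 0.7 [432. 225.] 778 [0.295 0.298 0.096] [ 0.125  0.23  -0.007] [0.35  0.362 0.158]
scene crank_handle 0.63 [543. 259.] 916 [0.29  0.594 0.095] [ 0.123  0.545 -0.007] [0.345 0.67  0.156]
scene handwheel 0.62 [382. 283.] 1014 [0.555 0.247 0.096] [ 0.412  0.146 -0.008] [0.618 0.308 0.157]
scene handwheel 0.56 [431. 227.] 796 [0.296 0.299 0.095] [ 0.
[... 1597 characters left out ...]
.547 -0.007] [0.339 0.695 0.164]
top handwheel 0.87 [241. 309.] 547 [0.285 0.302 0.097] [ 0.228  0.252 -0.009] [0.34  0.384 0.16 ]
top handwheel 0.82 [153. 306.] 545 [0.281 0.598 0.097] [ 0.224  0.543 -0.01 ] [0.341 0.691 0.164]
top handwheel 0.62 [254. 226.] 468 [0.551 0.258 0.097] [ 0.498  0.193 -0.011] [0.628 0.31  0.16 ]
top vase_a 0.78 [326. 185.] 263 [0.693 0.001 0.083] [ 0.673 -0.028  0.047] [0.727 0.028 0.148]
top vase_a 0.54 [205. 258.] 359 [0.45  0.424 0.124] [0.426 0.406 0.006] [0.483 0.463 0.146]
top vase_c 0.78 [326. 185.] 263 [0.693 0.001 0.083] [ 0.673 -0.028  0.047] [0.727 0.028 0.148]
top vase_c 0.54 [205. 258.] 359 [0.45  0.424 0.124] [0.426 0.406 0.006] [0.483 0.463 0.146]
```

View pics/scene0.png

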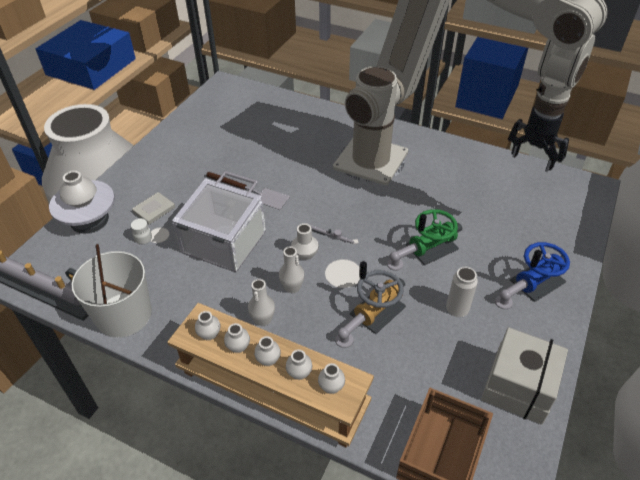

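View pics/top0.png

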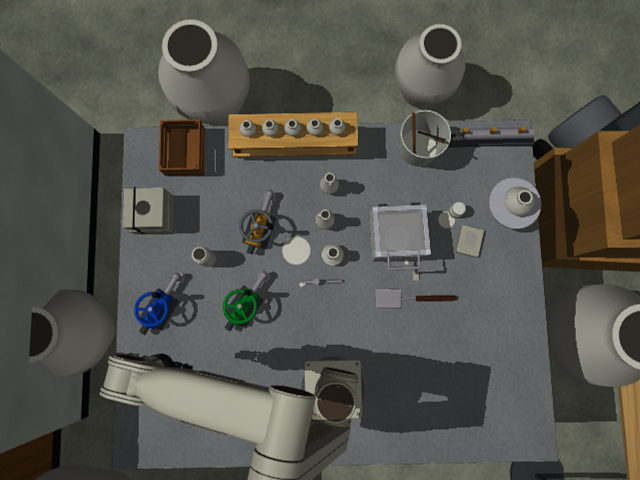

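Scene image: the jar candidates are the squat jar at (304,243), the tall vases at (291,270) and (261,302), the cylinder at (462,291), and the shelf jars at y≈325-375. I take (304,243), because it is short and in a row with the two tall vases. The valve candidates are brass (378,288), green (435,232) and blue (543,262), and I take brass. The station is at (221,220), guard nearly shut, handle towards the robot.

```bash
python3 - <<'E'
from h import *
from scipy.optimize import least_squares
im=cv2.imread('pics/scene0.png')
a=cv2.resize(im[210:330,240:420],(600,400),interpolation=3);b=cv2.resize(im[165:270,165:295],(500,400),interpolation=3)
cv2.imwrite('pics/crop.png',cv2.resize(np.hstack([a,b]),(800,290)))
def circ(P):
    f=least_squares(lambda q:np.hypot(P[:,0]-q[0],P[:,1]-q[1])-q[2],[*np.median(P[:,:2],0),.05],loss='soft_l1',f_scale=.003);return f.x
for c in ['scene','top']:
    P,_,_=pts(c,np.load(c+'.npy'))
    def box(x0,x1,y0,y1,z0,z1): return P[(P[:,0]>x0)&(P[:,0]<x1)&(P[:,1]>y0)&(P[:,1]<y1)&(P[:,2]>z0)&(P[:,2]<z1)]
    W=box(.47,.64,.17,.33,.088,.106); q=circ(W);print(c,'wheel',q,len(W))
    r=np.hypot(W[:,0]-q[0],W[:,1]-q[1]);print(circ(W[(r>.045)&(r<.07)]))
    K=box(.45,.66,.15,.35,.125,.165);print('crank',len(K),np.median(K,0),K.min(0),K.max(0))
    J=box(.42,.52,-.05,.05,.085,.115);print('jar',len(J),J.mean(0),J.min(0),J.max(0),circ(J))
    J=box(.41,.52,-.06,.06,.008,.05);print('jarlow',len(J),circ(J),J.min(0),J.max(0))
    G=box(.36,.65,-.4,-.1,.112,.17);rc=cv2.minAreaRect((G[:,:2]*1000).astype(np.float32));print('booth',len(G),rc)
    print(np.round(cv2.boxPoints(rc)))
    A=np.c_[G[:,:2],np.ones(len(G))];m=G[:,2]>.11;print(np.linalg.lstsq(A[m],G[m,2],rcond=None)[0])
for n in ['scene','top','wrist']:
    p=bot.camera_params(n);print(n,p['fx'],p['cx'],p['cy'],np.round(p['pose'],3).tolist())
E
```

```text
scene wheel [0.56078592 0.25178223 0.04867361] 764
[0.56080578 0.25163877 0.05135614]
crank 82 [0.55419325 0.20098146 0.14520816] [0.53905861 0.19040482 0.12504076] [0.56046613 0.20910922 0.15672933]
jar 173 [ 0.46429769 -0.0067645   0.09605967] [ 0.43909079 -0.02739449  0.08503703] [0.48394544 0.01283904 0.10395315] [ 0.46280593 -0.00781438  0.01518178]
jarlow 296 [ 0.46170006 -0.00782935  0.03154183] [ 0.42650529 -0.04636209  0.0085421 ] [0.51225766 0.03677725 0.04994061]
booth 3783 ((506.49627685546875, -236.730224609375), (231.99087524414062, 186.14706420898438), 1.796493649482727)
[[ 388. -147.]
 [ 393. -333.]
 [ 625. -326.]
 [ 620. -140.]]
[-0.0887148  -0.02188866  0.17477371]
top wheel [0.55365806 0.25230762 0.0489535 ] 408
[0.55361697 0.25176207 0.05165153]
crank 28 [0.54316019 0.20063945 0.15032095] [0.53627639 0.19290705 0.12537876] [0.55429806 0.20951128 0.16015299]
jar 113 [ 0.45663241 -0.00658504  0.09819974] [ 0.43674032 -0.0245897   0.08509125] [0.47644327 0.01279008 0.10719307] [ 0.45657176 -0.00664784  0.01411209]
jarlow 221 [ 0.45796037 -0.00714027  0.03305711] [ 0.41642888 -0.05874348  0.00808715] [0.5190455  0.05789019 0.04998607]
booth 2979 ((503.0318603515625, -235.00062561035156), (226.13426208496094, 181.60879516601562), 1.5591669082641602)
[[ 388. -147.]
 [ 392. -329.]
 [ 619. -323.]
 [ 614. -141.]]
[-0.08075715 -0.00560401  0.17422799]
scene 597.811222938829 323.5406110578099 241.12801282720474 [[-0.434, -0.659, 0.614, 1.445], [0.901, -0.315, 0.299, 0.53], [-0.004, 0.683, 0.731, 1.248], [0.0, 0.0, 0.0, 1.0]]
top 539.1332434691681 318.2430427075061 238.03957937806214 [[-0.019, 0.989, -0.148, 0.238], [-1.0, -0.02, -0.002, 0.038], [-0.005, 0.148, 0.989, 1.902], [0.0, 0.0, 0.0, 1.0]]
wrist 332.4003167440593 319.25730974714793 234.4492126549647 [[0.226, -0.921, -0.319, 0.03], [0.974, 0.213, 0.074, 0.506], [0.0, -0.327, 0.945, 0.373], [0.0, 0.0, 0.0, 1.0]]
```

View pics/crop.png

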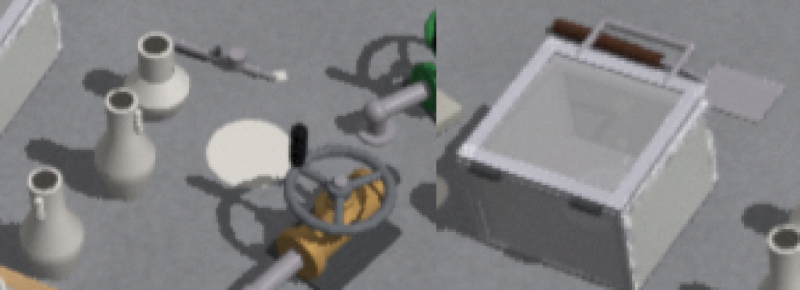

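The crop shows the squat jar upper left with no beads or handle, and the brass valve with its black crank. The guard is slightly ajar with its bar facing the robot. I'll move over the booth for a wrist look.

Request:
step_arm(
  rows=[
    [[-503,-588,-57],75],
    [[-503,-588,-57],75],
    [[-503,-588,-57],75],
    [[-503,-588,-57],75],
    [[-503,-588,-57],75],
    [[-503,-588,-57],75],
    [[-503,-588,-57],75],
    [[-503,-588,-57],75],
    [[-503,-588,-57],75],
    [[-503,-588,-57],75],
    [[-503,-588,-57],75],
    [[-503,-588,-57],75],
  ],
  claw=-1,
)

```text
clock: 2.4
eef_pos: [0.4589, -0.1786, 0.3594]
tool_rot: [0.695, 0.719, 0.0, 0.0]
ft_force: [0.7, 0.6, 0.6]
grip_width: 0.0857
grasp_force: 0.0
```

```bash
python3 - <<'E'
from h import *
o=bot.get_obs(); print(o['eef_pos'],o['tool_rot'],o['joint_pos'])
im,d=bot.camera('wrist'); o=bot.get_obs(); print(o['eef_pos'],np.abs(o['joint_vel']).max()); p=bot.camera_params('wrist'); print(np.round(p['pose'],4).tolist())
save('w1',im); np.save('w1.npy',d); np.save('w1p.npy',p['pose'])
P,u,v=pts('wrist',d)
for t in ['guard_handle','jar','guard']:
    for r in bot.trace(t,'wrist')[:2]:
        Q,_,_=pts('wrist',d,r['pixels']);print(t,r['score'],r['uv'],np.median(Q,0),Q.min(0),Q.max(0))
G=P[(P[:,0]>.36)&(P[:,0]<.65)&(P[:,1]>-.4)&(P[:,1]<-.1)&(P[:,2]>.115)&(P[:,2]<.17)]
rc=cv2.minAreaRect((G[:,:2]*1000).astype(np.float32));print(rc,cv2.boxPoints(rc))
E
```

```text
[ 0.45885482 -0.17859303  0.35938189] [6.95213375e-01 7.18803241e-01 3.47207470e-04 3.77590376e-04] [-3.71337468e-01  2.07997830e-01  1.06534348e-01  1.46836777e+00
  3.48047545e-04  1.16609637e+00]
[ 0.46208975 -0.18459751  0.358252  ] 0.13405297844555342
[[0.9996, -0.026, -0.0121, 0.4592], [0.0285, 0.9429, 0.3317, -0.1001], [0.0028, -0.3319, 0.9433, 0.4265], [0.0, 0.0, 0.0, 1.0]]
guard_handle 0.71 [369.9, 256.6] [ 0.51172422 -0.22224881  0.13200395] [ 0.39225731 -0.44921521 -0.00393927] [ 0.67361922 -0.14767964  0.14785063]
jar 0.78 [325.1, 32.7] [ 0.45836221 -0.01858785  0.04908098] [ 0.41901167 -0.04641353 -0.00424474] [0.49940063 0.02045459 0.09862827]
guard 0.94 [370.2, 259.1] [ 0.50912598 -0.21778309  0.13211773] [ 0.35483622 -0.43739164 -0.00458768] [ 0.67328728 -0.14261223  0.30007678]
((507.83160400390625, -244.13650512695312), (225.69729614257812, 181.07901000976562), 1.1988897323608398) [[ 393.1133  -155.97797]
 [ 396.902   -337.01733]
 [ 622.5499  -332.29504]
 [ 618.7612  -151.25568]]
```

View pics/w1.png

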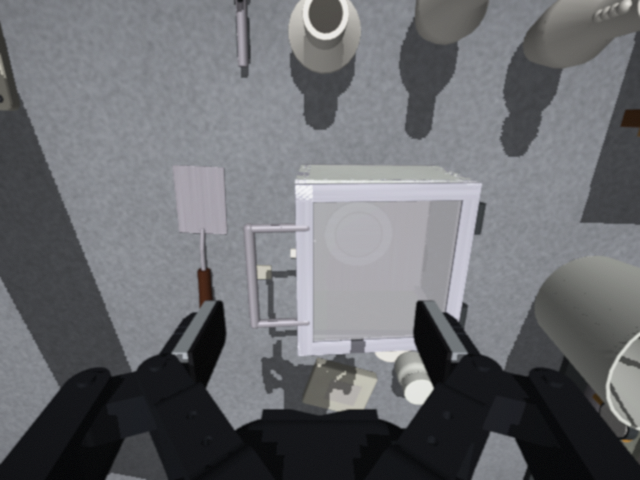

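The wrist view shows the guard with bar at column 252, rows 228–325, and turntable ring at (358,234). The arm was still settling, so I'll measure again.

```bash
python3 - <<'E'
from h import *
o=bot.get_obs(); im,d=bot.camera('wrist'); o2=bot.get_obs(); print(o['eef_pos'],o2['eef_pos'],o2['tool_rot'],o2['joint_pos'])
save('w2',im); np.save('w2.npy',d)
P,u,v=pts('wrist',d)
def rect(x0,x1,z0,z1):
    G=P[(P[:,0]>x0)&(P[:,0]<x1)&(P[:,1]>-.4)&(P[:,1]<-.1)&(P[:,2]>z0)&(P[:,2]<z1)]
    rc=cv2.minAreaRect((G[:,:2]*1000).astype(np.float32));print(len(G),np.round(rc[0]),np.round(rc[1]),rc[2],np.round(cv2.boxPoints(rc)).tolist()); return G
G=rect(.36,.65,.115,.17)
S=rect(.42,.65,.115,.17); A=np.c_[S[:,:2],np.ones(len(S))];print(np.linalg.lstsq(A,S[:,2],rcond=None)[0], S[:,2].max())
B=G[G[:,0]<.415]; print('bar',len(B),B.min(0),B.max(0),np.median(B,0))
B=B[abs(B[:,1]+.238)<.035];print(np.median(B,0),np.polyfit(B[:,1],B[:,0],1))
J=P[(abs(P[:,0]-.458)<.05)&(abs(P[:,1])<.05)&(P[:,2]>.09)&(P[:,2]<.105)];c,r=cv2.minEnclosingCircle((J[:,:2]*1000).astype(np.float32));print('jar',len(J),c,r,J.mean(0))
E
```

```text
[ 0.45820529 -0.17740972  0.35820364] [ 0.45785212 -0.17640038  0.35852429] [ 6.95264001e-01  7.18754013e-01 -1.55724502e-04 -7.82707683e-04] [-3.67903524e-01  2.06336827e-01  1.02242621e-01  1.46826496e+00
  3.24119389e-04  1.16967112e+00]
29883 [ 505. -235.] [226. 181.] 1.6690267324447632 [[389.0, -148.0], [394.0, -329.0], [620.0, -322.0], [615.0, -142.0]]
28430 [ 518. -235.] [199. 181.] 1.6690268516540527 [[416.0, -148.0], [421.0, -328.0], [620.0, -322.0], [615.0, -142.0]]
[-0.08291433 -0.00757641  0.17468061] 0.14607848763302483
bar 1359 [ 0.39070253 -0.29223258  0.14006637] [ 0.41497802 -0.18327111  0.15005539] [ 0.39842158 -0.22986589  0.14659636]
[ 0.39755248 -0.23590402  0.14699329] [-0.02707178  0.39093464]
jar 1685 (457.87371826171875, -7.534176826477051) 19.940170288085938 [ 0.4579102  -0.01049397  0.09724215]
```

Request:
step_arm(
  rows=[
    [[-56,-63,0],0],
    [[-56,-63,0],0],
    [[-56,-63,40],0],
    [[-56,-63,90],0],
    [[-56,-63,90],0],
    [[-56,-63,90],0],
    [[-56,-63,90],0],
  ],
  claw=0.3,
)

```text
clock: 3.52
eef_pos: [0.3985, -0.2348, 0.2716]
tool_rot: [0.695, 0.719, 0.001, 0.002]
ft_force: [0.7, 0.6, -1.3]
grip_width: 0.0303
grasp_force: 0.0
```

```bash
python3 - <<'E'
from h import *
for i in range(3):
    o=bot.get_obs(); print(o['eef_pos'],o['grip_width']); im,d=bot.camera('wrist')
P,u,v=pts('wrist',d)
B=P[(P[:,0]>.37)&(P[:,0]<.42)&(abs(P[:,1]+.238)<.03)&(P[:,2]>.135)&(P[:,2]<.16)]
print(len(B),np.median(B,0),B.min(0),B.max(0),np.percentile(B[:,0],[5,95]))
E
```

```text
[ 0.39854871 -0.23479368  0.27158873] 0.030267978833319248
[ 0.39837814 -0.23487173  0.2712733 ] 0.02950046882071715
[ 0.39818107 -0.23486431  0.27091166] 0.02978599941482029
1354 [ 0.39619296 -0.23598718  0.14630518] [ 0.39079244 -0.26799369  0.14103433] [ 0.40163899 -0.2080073   0.14908204] [0.39167062 0.400723  ]
```

Request:
step_arm(
  rows=[
    [[0,-2,40],0],
    [[0,-2,71],0],
    [[0,-2,71],0],
    [[0,-2,71],0],
  ],
)

```text
clock: 4.18
eef_pos: [0.3959, -0.2351, 0.1993]
tool_rot: [0.695, 0.719, 0.0, 0.001]
ft_force: [-0.4, -0.2, 0.5]
grip_width: 0.0298
grasp_force: 0.0
```

Request:
step_arm(
  rows=[
    [[0,0,0],0],
    [[0,0,0],0],
    [[0,0,0],0],
    [[0,0,0],0],
  ],
  claw=1,
)

```text
clock: 4.68
eef_pos: [0.3964, -0.2352, 0.1988]
tool_rot: [0.695, 0.719, 0.001, 0.002]
ft_force: [4.6, -2.1, 1.6]
grip_width: 0.0076
grasp_force: 58.5
```

Request:
step_arm(
  rows=[
    [[0,2,-14],0],
    [[0,6,-35],0],
    [[0,12,-55],0],
    [[0,20,-75],0],
    [[0,31,-93],0],
    [[0,43,-111],0],
    [[0,56,-127],0],
    [[0,71,-142],0],
    [[0,71,-142],0],
  ],
)

```text
clock: 5.8
eef_pos: [0.4671, -0.2332, 0.3392]
tool_rot: [0.695, 0.719, -0.001, 0.0]
ft_force: [4.1, -4.4, -4.0]
grip_width: 0.0076
grasp_force: 59.9
```

Request:
step_arm(
  rows=[
    [[0,17,-13],0],
    [[0,34,-25],0],
    [[0,53,-34],0],
    [[0,73,-42],0],
    [[0,93,-47],0],
    [[0,114,-51],0],
    [[0,125,-52],0],
    [[0,125,-52],0],
    [[0,125,-52],0],
  ],
)

```text
clock: 6.92
eef_pos: [0.5906, -0.2298, 0.3936]
tool_rot: [0.696, 0.718, -0.001, 0.002]
ft_force: [0.5, -4.7, 6.8]
grip_width: 0.0074
grasp_force: 60.6
```

Request:
step_arm(
  rows=[
    [[0,0,0],0],
    [[0,0,0],0],
    [[0,0,-20],0],
    [[0,0,-50],0],
    [[10,-5,-60],0],
    [[60,-35,-60],0],
    [[110,-65,-50],0],
    [[160,-95,10],0],
    [[200,-125,60],0],
    [[226,-125,115],0],
    [[226,-125,115],0],
    [[226,-125,115],0],
  ],
  claw=0.2,
)

```text
clock: 8.43
eef_pos: [0.4557, -0.0051, 0.2747]
tool_rot: [0.694, 0.72, -0.002, -0.002]
ft_force: [-1.6, -0.6, 0.7]
grip_width: 0.0341
grasp_force: 0.0
```

```bash
python3 - <<'E'
from h import *
o=bot.get_obs();im,d=bot.camera('wrist');print(o['eef_pos']);o=bot.get_obs();im,d=bot.camera('wrist');o2=bot.get_obs();print(o['eef_pos'],o2['eef_pos'],o2['tool_rot'])
save('w3',im)
P,u,v=pts('wrist',d)
J=P[(abs(P[:,0]-.458)<.05)&(abs(P[:,1]+.008)<.05)&(P[:,2]>.088)&(P[:,2]<.108)]
c,r=cv2.minEnclosingCircle((J[:,:2]*1000).astype(np.float32));print('jar',len(J),c,r,J.mean(0),np.percentile(J,[2,98],axis=0))
im,d=bot.camera('scene');save('s3',im);P,u,v=pts('scene',d)
G=P[(P[:,0]>.5)&(P[:,0]<.68)&(P[:,1]>-.35)&(P[:,1]<-.12)&(P[:,2]>.15)&(P[:,2]<.36)]
print(len(G),G.min(0),G.max(0),np.linalg.lstsq(np.c_[G[:,1:],np.ones(len(G))],G[:,0],rcond=None)[0])
H=G[G[:,2]>.325];print('bar',np.median(H,0),np.percentile(H,[5,95],axis=0))
E
```

```text
[ 0.45568704 -0.00510794  0.2746912 ]
[ 0.45730394 -0.00577239  0.27645368] [ 0.45841291 -0.00622726  0.27753206] [6.94787058e-01 7.19215425e-01 1.45585341e-04 3.09698474e-04]
jar 1985 (460.0671081542969, -8.44014835357666) 20.0913028717041 [ 0.45996384 -0.00685509  0.097807  ] [[ 0.44228216 -0.02598367  0.09118096]
 [ 0.47769433  0.01073471  0.09965204]]
3035 [ 0.58523612 -0.33025508  0.15002842] [ 0.61750089 -0.14166438  0.34531241] [-0.02466577 -0.09201889  0.61877032]
bar [ 0.59466768 -0.23065673  0.33529247] [[ 0.58879887 -0.28229242  0.32833138]
 [ 0.59921391 -0.18294323  0.33996318]]
```

View pics/s3.png

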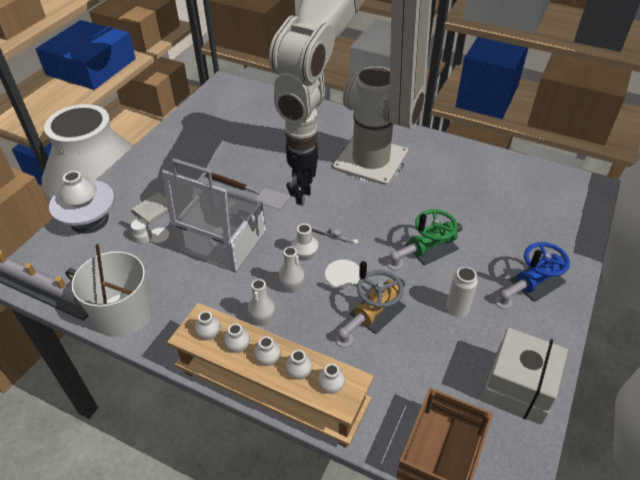

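The guard stands open at about 1.48 rad, and the vases and jar are undisturbed. Now grasp the jar's neck.

Request:
step_arm(
  rows=[
    [[-1,1,0],0],
    [[-1,1,20],0],
    [[-1,1,60],0],
    [[-1,1,100],0],
    [[-1,1,130],0],
    [[-1,1,143],0],
    [[-1,1,143],0],
    [[-1,1,143],0],
  ],
  claw=-1,
)

```text
clock: 9.57
eef_pos: [0.4607, -0.0075, 0.1353]
tool_rot: [0.695, 0.719, 0.001, 0.001]
ft_force: [-0.3, -0.4, -0.2]
grip_width: 0.0852
grasp_force: 0.0
```

Request:
step_arm(
  rows=[
    [[0,0,0],0],
    [[0,0,0],0],
    [[0,0,0],0],
    [[0,0,0],0],
    [[0,0,0],0],
  ],
  claw=1,
)

```text
clock: 10.2
eef_pos: [0.4595, -0.0073, 0.1347]
tool_rot: [0.695, 0.719, 0.0, 0.0]
ft_force: [-2.1, -0.6, 6.5]
grip_width: 0.0382
grasp_force: 59.8
```

Request:
step_arm(
  rows=[
    [[0,0,-30],0],
    [[0,0,-80],0],
    [[0,0,-130],0],
    [[-20,5,-170],0],
    [[-60,12,-170],0],
    [[-100,20,-170],0],
    [[-140,25,-170],0],
    [[-180,30,-170],0],
    [[-180,30,-170],0],
    [[-180,30,-170],0],
  ],
)

```text
clock: 11.45
eef_pos: [0.4951, -0.1859, 0.3031]
tool_rot: [0.695, 0.719, -0.0, -0.001]
ft_force: [-0.6, 0.8, -1.8]
grip_width: 0.0381
grasp_force: 61.1
```

```bash
python3 - <<'E'
from h import *
o=bot.get_obs();im,d=bot.camera('wrist');o2=bot.get_obs();print(o['eef_pos'],o2['eef_pos'],o['grip_width'])
im,d=bot.camera('wrist')
save('w4',im);np.save('w4.npy',d)
P,u,v=pts('wrist',d)
T=P[(abs(P[:,0]-.51)<.06)&(abs(P[:,1]+.233)<.06)&(P[:,2]<.022)&(P[:,2]>.0115)]
print(len(T),T.min(0) if len(T) else'',T.max(0),T.mean(0))
cv2.imwrite('pics/w4z.png',np.clip((lambda z:z)(np.zeros(1)),0,1)) if 0 else None
# top view too
im,d=bot.camera('top');save('t4',im);P,u,v=pts('top',d)
T=P[(abs(P[:,0]-.51)<.07)&(abs(P[:,1]+.233)<.07)&(P[:,2]<.03)]
print(len(T),np.percentile(T[:,2],[5,25,50,75,95]))
E
```

```text
[ 0.49506203 -0.18591532  0.30314897] [ 0.49515902 -0.18548939  0.30338315] 0.03813169948112909
282 [ 0.49595617 -0.22240732  0.01153419] [ 0.5552395  -0.19101008  0.01472756] [ 0.52850903 -0.20052566  0.01300255]
67 [-0.00099726  0.00383837  0.00669397  0.00933767  0.0150942 ]
```

View pics/w4.png

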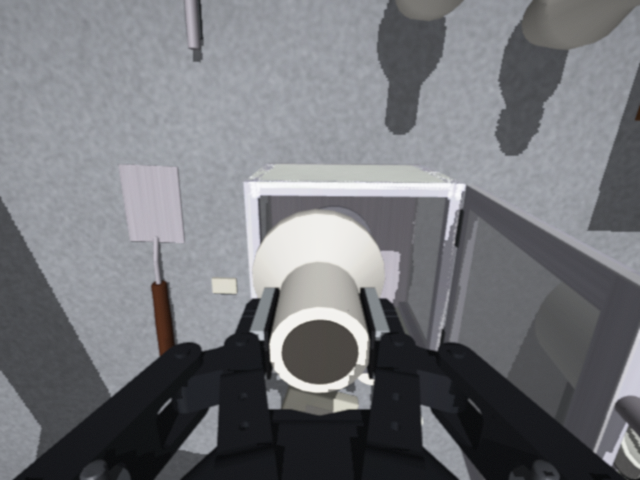

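The held jar covers most of the disc. Only its left edge shows, at (345,215), along with the booth rims. I'll fit the geometry from those.

```bash
python3 - <<'E'
from h import *
d=np.load('w4.npy');P,u,v=pts('wrist',d)
m=(P[:,2]>.112)&(P[:,2]<.127)&(P[:,1]>-.35)&(P[:,1]<-.12)&(P[:,0]>.4)&(P[:,0]<.64)
L=P[m&(v<200)];print('left rim',len(L),np.percentile(L,[1,5,50,95,99],axis=0).round(4).tolist())
F=P[m&(u<264)&(v>190)];print('front',len(F),np.percentile(F,[1,5,50,95,99],axis=0).round(4).tolist())
B=P[m&(u>420)&(v>200)&(v<330)];print('back',len(B),np.percentile(B,[1,5,50,95,99],axis=0).round(4).tolist())
# disc edge pixels
T=P[(P[:,2]<.019)&(P[:,2]>.0105)&(P[:,0]>.45)&(P[:,0]<.58)&(P[:,1]<-.17)&(P[:,1]>-.3)&(v<300)]
for x in np.arange(.46,.58,.006):
    q=T[abs(T[:,0]-x)<.003]
    if len(q)>3: print(round(x,3),len(q),q[:,1].max().round(4),np.median(q[:,2]).round(4))
E
```

```text
left rim 3369 [[0.4373, -0.1597, 0.1128], [0.4427, -0.1563, 0.1153], [0.5214, -0.1503, 0.1191], [0.6006, -0.1447, 0.1204], [0.6055, -0.1438, 0.1228]]
front 1068 [[0.4363, -0.2471, 0.1127], [0.4372, -0.2375, 0.1165], [0.4411, -0.1829, 0.119], [0.4467, -0.1566, 0.1201], [0.4486, -0.155, 0.1207]]
back 2352 [[0.596, -0.2732, 0.1124], [0.5965, -0.2671, 0.1139], [0.6021, -0.2089, 0.1193], [0.6078, -0.1615, 0.1249], [0.6086, -0.1578, 0.1263]]
0.496 6 -0.1941 0.013
0.502 15 -0.1922 0.0129
0.508 25 -0.1913 0.0132
0.514 28 -0.191 0.0133
0.52 36 -0.1911 0.0129
0.526 39 -0.1929 0.0133
0.532 38 -0.1948 0.0133
0.538 41 -0.1976 0.0132
0.544 37 -0.2015 0.0133
0.55 28 -0.2075 0.0131
0.556 6 -0.2192 0.0128
```

Request:
step_arm(
  rows=[
    [[-30,10,0],0],
    [[-50,16,0],0],
    [[-50,16,0],0],
    [[-50,16,40],0],
    [[-50,16,80],0],
    [[-50,16,120],0],
    [[-50,16,140],0],
    [[-50,16,149],0],
    [[-50,16,149],0],
    [[-50,16,149],0],
  ],
)

```text
clock: 12.85
eef_pos: [0.5141, -0.2356, 0.1564]
tool_rot: [0.695, 0.719, 0.0, 0.001]
ft_force: [-0.7, -0.0, -2.0]
grip_width: 0.0384
grasp_force: 61.2
```

Request:
step_arm(
  rows=[
    [[0,0,3],0],
    [[0,0,5],0],
    [[0,0,5],0],
    [[0,0,5],0],
  ],
)

```text
clock: 13.35
eef_pos: [0.5132, -0.2356, 0.15]
tool_rot: [0.695, 0.719, -0.0, 0.0]
ft_force: [0.1, -0.0, -2.6]
grip_width: 0.0382
grasp_force: 61.2
```

Request:
step_arm(
  rows=[
    [[0,0,1],0],
    [[0,0,2],0],
    [[0,0,2],0],
    [[0,0,2],0],
  ],
)

```text
clock: 13.85
eef_pos: [0.5133, -0.2357, 0.1487]
tool_rot: [0.695, 0.719, 0.0, 0.0]
ft_force: [-2.2, 0.8, 6.0]
grip_width: 0.038
grasp_force: 61.8
```

Request:
step_arm(
  rows=[
    [[0,0,0],0],
    [[0,0,0],0],
    [[0,0,0],0],
    [[0,0,-20],0],
    [[0,0,-60],0],
    [[0,-10,-110],0],
    [[0,-30,-150],0],
    [[0,-40,-200],0],
    [[0,-40,-250],0],
    [[0,-40,-250],0],
    [[0,-40,-250],0],
  ],
  claw=-0.5,
)

```text
clock: 15.22
eef_pos: [0.4733, -0.2369, 0.3975]
tool_rot: [0.695, 0.719, -0.0, -0.0]
ft_force: [0.1, 0.3, -0.7]
grip_width: 0.0641
grasp_force: 0.0
```

```bash
python3 - <<'E'
from h import *
bot.camera('wrist');o=bot.get_obs();im,d=bot.camera('wrist');o2=bot.get_obs();print(o['eef_pos'],o2['eef_pos'],o2['tool_rot'],o['grip_width'])
save('w5',im);P,u,v=pts('wrist',d)
J=P[(abs(P[:,0]-.513)<.04)&(abs(P[:,1]+.235)<.04)&(P[:,2]>.1)&(P[:,2]<.12)]
c,r=cv2.minEnclosingCircle((J[:,:2]*1000).astype(np.float32));print('jar',len(J),c,r,J.mean(0),J.max(0))
im,d=bot.camera('scene');P,u,v=pts('scene',d)
H=P[(P[:,0]>.55)&(P[:,0]<.64)&(abs(P[:,1]+.23)<.03)&(P[:,2]>.325)&(P[:,2]<.345)];print('bar',len(H),np.median(H,0),np.percentile(H,[5,95],axis=0))
E
```

```text
[ 0.473029   -0.23676263  0.39662885] [ 0.47292822 -0.23672544  0.39621429] [ 6.94951927e-01  7.19054311e-01 -4.95293917e-04 -1.57217986e-03] 0.06374431476700922
jar 1059 (511.859375, -236.26231384277344) 19.909378051757812 [ 0.51140454 -0.23514269  0.11032919] [ 0.53176848 -0.21636239  0.11336892]
bar 94 [ 0.59447672 -0.22997248  0.33544344] [[ 0.58863463 -0.25794549  0.33112454]
 [ 0.59811868 -0.20317801  0.33869405]]
```

View pics/w5.png

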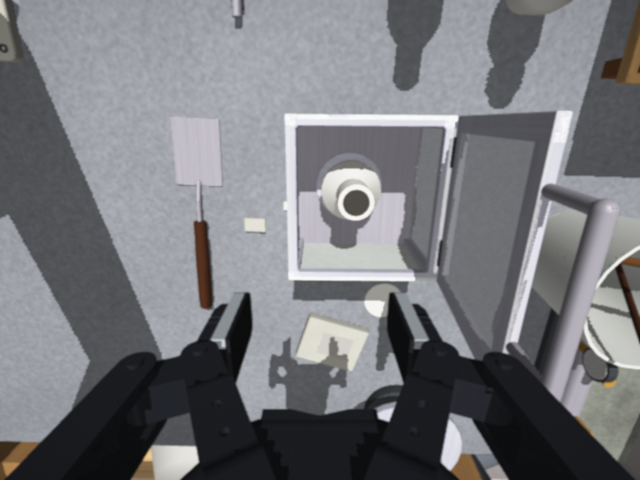

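The wrist view shows the jar upright on the disc at (356,200), measured about 2 mm off centre, with the guard upright. Next I regrip the bar to close it.

Request:
step_arm(
  rows=[
    [[0,0,-50],0],
    [[0,20,-60],0],
    [[3,60,-60],0],
    [[3,100,-60],0],
    [[3,119,-60],0],
    [[3,119,-60],0],
    [[3,119,-40],0],
    [[3,119,-10],0],
    [[3,119,5],0],
    [[3,119,5],0],
    [[3,119,5],0],
  ],
  claw=0.2,
)

```text
clock: 16.75
eef_pos: [0.5917, -0.23, 0.394]
tool_rot: [0.695, 0.719, 0.0, 0.0]
ft_force: [-0.2, -0.4, 0.6]
grip_width: 0.0347
grasp_force: 0.0
```

Request:
step_arm(
  rows=[
    [[0,0,0],0],
    [[0,0,0],0],
    [[0,0,0],0],
    [[0,0,0],0],
  ],
  claw=1,
)

```text
clock: 17.25
eef_pos: [0.5921, -0.23, 0.3943]
tool_rot: [0.695, 0.719, 0.0, 0.001]
ft_force: [-1.8, 0.3, 5.8]
grip_width: 0.0076
grasp_force: 58.8
```

Request:
step_arm(
  rows=[
    [[0,-20,2],0],
    [[0,-41,7],0],
    [[0,-61,14],0],
    [[0,-81,22],0],
    [[0,-99,33],0],
    [[0,-116,45],0],
    [[0,-132,59],0],
    [[0,-147,75],0],
    [[0,-160,92],0],
    [[0,-160,92],0],
  ],
)

```text
clock: 18.5
eef_pos: [0.4312, -0.2348, 0.2996]
tool_rot: [0.695, 0.719, -0.0, -0.002]
ft_force: [0.4, 1.4, -2.8]
grip_width: 0.0073
grasp_force: 60.7
```

Request:
step_arm(
  rows=[
    [[0,-11,18],0],
    [[0,-20,37],0],
    [[0,-28,57],0],
    [[0,-33,78],0],
    [[0,-36,98],0],
    [[0,-37,109],0],
    [[0,-37,115],0],
    [[0,-37,115],0],
  ],
)

```text
clock: 19.5
eef_pos: [0.3955, -0.2358, 0.1858]
tool_rot: [0.695, 0.719, 0.001, -0.001]
ft_force: [1.2, 4.5, -0.9]
grip_width: 0.0069
grasp_force: 62.9
```

Request:
step_arm(
  rows=[
    [[0,0,3],0],
    [[0,0,5],0],
    [[0,0,6],0],
    [[0,0,6],0],
  ],
)

```text
clock: 20.0
eef_pos: [0.3955, -0.2358, 0.1853]
tool_rot: [0.695, 0.719, 0.001, 0.001]
ft_force: [-11.5, 12.6, 37.4]
grip_width: 0.0073
grasp_force: 67.3
```

Request:
step_arm(
  rows=[
    [[0,0,-4],0],
    [[0,0,-4],0],
    [[0,0,-4],0],
    [[0,0,-30],0],
    [[0,0,-80],0],
    [[0,0,-130],0],
    [[0,0,-170],0],
    [[0,0,-170],0],
    [[0,0,-170],0],
  ],
  claw=0.2,
)

```text
clock: 21.12
eef_pos: [0.395, -0.2366, 0.3488]
tool_rot: [0.695, 0.719, -0.0, -0.001]
ft_force: [-0.3, -0.2, 0.3]
grip_width: 0.0345
grasp_force: 0.0
```

```bash
cat > g.py <<'E'
from h import *
o=bot.get_obs();bot.camera('wrist');im,d=bot.camera('wrist');print(bot.get_obs()['eef_pos'],bot.get_obs()['tool_rot'])
save('w6',im);P,u,v=pts('wrist',d)
S=P[(P[:,0]>.43)&(P[:,0]<.6)&(P[:,1]>-.33)&(P[:,1]<-.14)&(P[:,2]>.115)&(P[:,2]<.17)]
f=np.linalg.lstsq(np.c_[S[:,:2],np.ones(len(S))],S[:,2],rcond=None)[0];print('guard plane',len(S),f,np.median(S[:,2]),f@[.44,-.235,1],f@[.6,-.235,1])
B=P[(P[:,0]>.37)&(P[:,0]<.42)&(abs(P[:,1]+.238)<.03)&(P[:,2]>.11)&(P[:,2]<.16)];print('bar',np.median(B,0))
im,d=bot.camera('scene');save('s6',im);P,u,v=pts('scene',d)
S=P[(P[:,0]>.43)&(P[:,0]<.6)&(P[:,1]>-.33)&(P[:,1]<-.14)&(P[:,2]>.115)&(P[:,2]<.17)];print(np.linalg.lstsq(np.c_[S[:,:2],np.ones(len(S))],S[:,2],rcond=None)[0])
E
python3 g.py
```

```text
[ 0.39464464 -0.23634511  0.34813411] [ 6.95007214e-01  7.19000333e-01 -5.21742647e-04 -1.79478420e-03]
guard plane 34582 [-0.00156548  0.00327203  0.1270072 ] 0.12497284107271076 0.12554945818161262 0.1252989816704913
bar [ 0.39529015 -0.23689412  0.12877343]
[-0.00304142 -0.00425918  0.12724767]
```

The guard is fully shut (plane slope about 0). Next is the valve.

Request:
step_arm(
  rows=[
    [[50,16,0],0],
    [[110,35,0],0],
    [[170,53,0],0],
    [[230,72,0],0],
    [[290,91,0],0],
    [[350,109,0],0],
    [[410,128,0],0],
    [[450,141,0],0],
    [[450,141,0],0],
    [[450,141,0],0],
    [[450,141,0],0],
  ],
)

```text
clock: 22.65
eef_pos: [0.5206, 0.2166, 0.3498]
tool_rot: [0.696, 0.718, -0.0, -0.0]
ft_force: [-0.4, 0.6, -0.5]
grip_width: 0.0339
grasp_force: 0.0
```

```bash
python3 - <<'E'
from h import *
from scipy.optimize import least_squares
bot.camera('wrist');o=bot.get_obs();im,d=bot.camera('wrist');o2=bot.get_obs();print(o['eef_pos'],o2['eef_pos'],o2['tool_rot'])
save('w7',im);P,u,v=pts('wrist',d)
W=P[(abs(P[:,0]-.556)<.09)&(abs(P[:,1]-.25)<.09)&(P[:,2]>.088)&(P[:,2]<.104)]
q=np.array([.556,.251])
for i in range(5):
    r=np.hypot(*(W[:,:2]-q).T);w=W[(r>.044)&(r<.064)]
    f=least_squares(lambda q:np.hypot(w[:,0]-q[0],w[:,1]-q[1])-q[2],[*q,.053],loss='soft_l1',f_scale=.002).x;q=f[:2]
print('wheel',f,len(w),np.median(w[:,2]))
K=P[(abs(P[:,0]-.556)<.09)&(abs(P[:,1]-.25)<.09)&(P[:,2]>.147)&(P[:,2]<.16)];print('crank top',len(K),np.median(K,0),K.min(0),K.max(0))
if len(K): print(cv2.minEnclosingCircle((K[:,:2]*1000).astype(np.float32)))
E
```

```text
[0.52068807 0.21659791 0.35014398] [0.52075594 0.21663335 0.35029336] [6.95662214e-01 7.18369039e-01 3.07958636e-05 8.33091063e-05]
wheel [0.55520636 0.25270947 0.05069793] 4030 0.09591611498314351
crank top 301 [0.54636416 0.20197289 0.15147395] [0.53815767 0.19304782 0.14706611] [0.55497187 0.20916924 0.15373347]
((546.779296875, 200.70877075195312), 8.868480682373047)
```

View pics/w7.png

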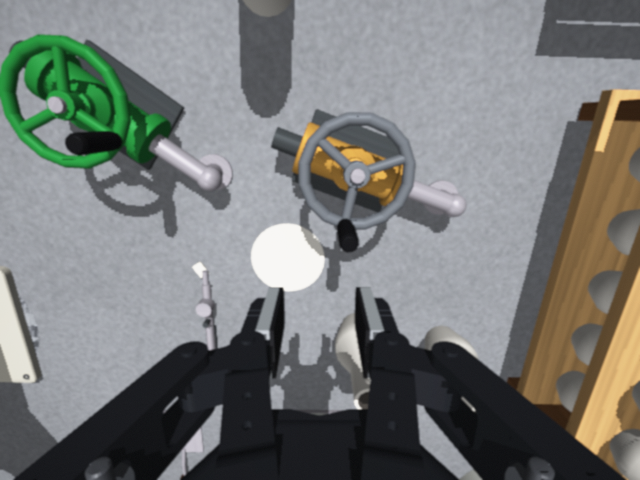

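The wrist view shows the brass valve's hub at (357,172) and the black crank top at (347,232). Green is at (60,100) and stays alone.

Request:
step_arm(
  rows=[
    [[-16,25,0],0],
    [[-16,25,30],0],
    [[-16,25,80],0],
    [[-16,25,130],0],
    [[-16,25,155],0],
    [[-16,25,166],0],
    [[-16,25,166],0],
    [[-16,25,166],0],
  ],
)

```text
clock: 23.75
eef_pos: [0.5473, 0.2029, 0.1858]
tool_rot: [0.695, 0.719, 0.001, 0.001]
ft_force: [-0.0, 0.6, -0.0]
grip_width: 0.0343
grasp_force: 0.0
```

Request:
step_arm(
  rows=[
    [[0,0,0],0],
    [[0,0,0],0],
    [[0,0,0],0],
    [[0,0,0],0],
  ],
  claw=1,
)

```text
clock: 24.25
eef_pos: [0.5471, 0.203, 0.1858]
tool_rot: [0.695, 0.719, 0.001, 0.001]
ft_force: [-0.2, -0.8, 6.5]
grip_width: 0.0162
grasp_force: 58.6
```

```bash
python3 - <<'E'
from h import *
o=bot.get_obs();p=o['eef_pos'];M=R.from_quat(o['tool_rot']).as_matrix();print(p,o['tool_rot'],o['grip_width'])
c=np.array([.5552,.2525]);a0=np.degrees(np.arctan2(*(p[:2]-c)[::-1]));rr=np.hypot(*(p[:2]-c));print(a0,rr)
b=c-.052*(-(p[:2]-c)/rr)-p[:2]; 
for k in range(0,25):
    a=np.radians(a0+20*k);w=np.r_[.052*np.array([np.cos(a),np.sin(a)])-.052*np.array([np.cos(np.radians(a0)),np.sin(np.radians(a0))]),0]
    print(20*k,np.round(M.T@w*1000).astype(int)[:2].tolist(),end=' ')
E
```

```text
[0.54714083 0.20304041 0.18575127] [0.69497473 0.71903248 0.00134443 0.00078061] 0.016151236847801526
-99.25470078226219 0.05011188650177949
0 [0, 0] 20 [0, 18] 40 [5, 35] 60 [17, 49] 80 [32, 59] 100 [50, 62] 120 [68, 59] 140 [84, 51] 160 [95, 37] 180 [102, 20] 200 [102, 2] 220 [97, -15] 240 [85, -29] 260 [70, -38] 280 [52, -42] 300 [34, -39] 320 [18, -30] 340 [7, -17] 360 [0, 0] 380 [0, 18] 400 [5, 35] 420 [17, 49] 440 [32, 59] 460 [50, 62] 480 [68, 59]
```

Request:
step_arm(
  rows=[
    [[0,9],0],
  ],
)

```text
invalid input
```

Request:
step_arm(
  rows=[
    [[0,18,0],0],
    [[5,35,0],0],
    [[17,49,0],0],
    [[32,59,0],0],
    [[50,62,0],0],
    [[68,59,0],0],
    [[84,51,0],0],
    [[95,37,0],0],
    [[102,20,0],0],
    [[102,20,0],0],
  ],
)

```text
clock: 25.5
eef_pos: [0.5621, 0.306, 0.1857]
tool_rot: [0.695, 0.719, 0.001, 0.0]
ft_force: [-1.7, -0.7, 6.0]
grip_width: 0.0169
grasp_force: 59.2
```

Request:
step_arm(
  rows=[
    [[0,-18,0],0],
    [[-5,-35,0],0],
    [[-17,-49,0],0],
    [[-32,-58,0],0],
    [[-50,-62,0],0],
    [[-68,-59,0],0],
    [[-84,-50,0],0],
    [[-95,-37,0],0],
    [[-95,-37,0],0],
  ],
)

```text
clock: 26.62
eef_pos: [0.5315, 0.2081, 0.1857]
tool_rot: [0.696, 0.718, 0.002, 0.002]
ft_force: [1.6, -0.9, 7.2]
grip_width: 0.0167
grasp_force: 60.0
```

Request:
step_arm(
  rows=[
    [[-4,8,0],0],
    [[-7,17,0],0],
    [[-8,22,0],0],
    [[-8,22,0],0],
  ],
)

```text
clock: 27.12
eef_pos: [0.5529, 0.2023, 0.1857]
tool_rot: [0.695, 0.719, 0.002, 0.0]
ft_force: [0.0, 1.0, 7.1]
grip_width: 0.0167
grasp_force: 59.9
```

Request:
step_arm(
  rows=[
    [[0,5,0],0],
    [[0,9,0],0],
    [[0,13,0],0],
    [[0,13,0],0],
  ],
)

```text
clock: 27.62
eef_pos: [0.5653, 0.2031, 0.1857]
tool_rot: [0.695, 0.719, 0.002, -0.0]
ft_force: [-1.3, 3.2, 7.7]
grip_width: 0.0164
grasp_force: 60.0
```

380 → 400.

Request:
step_arm(
  rows=[
    [[1,4,0],0],
    [[2,9,0],0],
    [[4,13,0],0],
    [[5,17,0],0],
    [[5,17,0],0],
  ],
)

```text
clock: 28.25
eef_pos: [0.5815, 0.209, 0.1857]
tool_rot: [0.695, 0.719, 0.002, -0.001]
ft_force: [-2.0, 3.6, 8.2]
grip_width: 0.0167
grasp_force: 60.1
```

400 → 420.

Request:
step_arm(
  rows=[
    [[3,4,0],0],
    [[6,7,0],0],
    [[9,11,0],0],
    [[12,14,0],0],
    [[12,14,0],0],
  ],
)

```text
clock: 28.88
eef_pos: [0.5897, 0.2152, 0.1855]
tool_rot: [0.696, 0.718, -0.008, -0.001]
ft_force: [-19.3, -14.0, 22.5]
grip_width: 0.0166
grasp_force: 61.7
```

Request:
step_arm(
  rows=[
    [[1,1,0],0],
    [[2,2,0],0],
    [[2,2,0],0],
  ],
)

```text
clock: 29.25
eef_pos: [0.59, 0.2155, 0.1854]
tool_rot: [0.696, 0.718, -0.01, -0.001]
ft_force: [-23.2, -17.7, 24.7]
grip_width: 0.0162
grasp_force: 62.2
```

Rigid: the force climbs with no motion, so this is the stop at about 411°. Now back off a quarter turn along the arc.

Request:
step_arm(
  rows=[
    [[-8,-8,0],0],
    [[-13,-16,0],0],
    [[-16,-24,0],0],
    [[-18,-33,0],0],
    [[-19,-42,0],0],
    [[-18,-51,0],0],
    [[-16,-60,0],0],
    [[-11,-68,0],0],
    [[-6,-75,0],0],
    [[-1,-81,0],0],
    [[-1,-81,0],0],
    [[-1,-81,0],0],
  ],
)

```text
clock: 30.75
eef_pos: [0.5169, 0.2192, 0.1857]
tool_rot: [0.695, 0.719, 0.002, 0.0]
ft_force: [-0.2, 1.9, 7.6]
grip_width: 0.0166
grasp_force: 60.0
```

Request:
step_arm(
  rows=[
    [[0,0,0],0],
    [[0,0,0],0],
    [[0,0,0],0],
    [[0,0,-20],0],
    [[0,0,-70],0],
    [[0,0,-120],0],
    [[0,0,-160],0],
    [[0,0,-160],0],
    [[0,0,-160],0],
    [[0,0,-160],0],
  ],
  claw=0.1,
)

```text
clock: 32.0
eef_pos: [0.5152, 0.2185, 0.3421]
tool_rot: [0.695, 0.719, -0.002, -0.001]
ft_force: [-0.6, 0.1, 0.6]
grip_width: 0.0386
grasp_force: 0.0
```

```bash
python3 - <<'E'
from h import *
im,d=bot.camera('wrist');P,u,v=pts('wrist',d)
K=P[(abs(P[:,0]-.556)<.09)&(abs(P[:,1]-.25)<.09)&(P[:,2]>.147)&(P[:,2]<.16)];c=cv2.minEnclosingCircle((K[:,:2]*1000).astype(np.float32))[0];print(c,np.degrees(np.arctan2(c[1]-252.6,c[0]-555.2)),bot.get_obs()['eef_pos'])
im,d=bot.camera('scene');save('s9',im);P,u,v=pts('scene',d)
S=P[(P[:,0]>.43)&(P[:,0]<.6)&(P[:,1]>-.33)&(P[:,1]<-.14)&(P[:,2]>.115)&(P[:,2]<.17)];print(np.linalg.lstsq(np.c_[S[:,:2],np.ones(len(S))],S[:,2],rcond=None)[0])
E
```

```text
(517.3761596679688, 216.93545532226562) -136.68302707977307 [0.51527458 0.2185043  0.3422363 ]
[-0.00320103 -0.0057819   0.12695607]
```

View pics/s9.png

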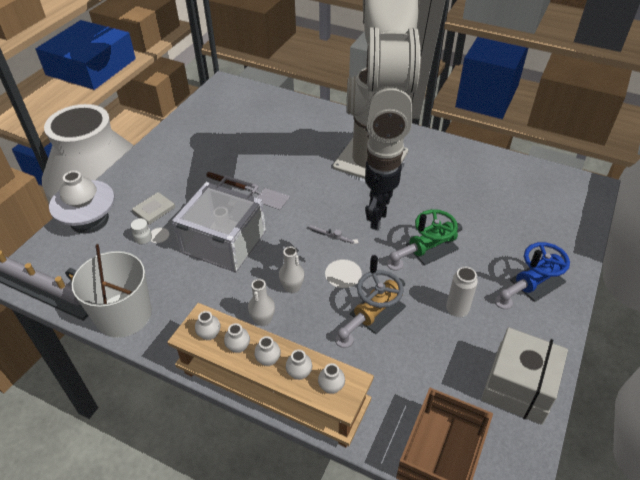

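The guard is shut at (220,215) with the jar inside. The crank at (374,265) sits about 89° back from the stop, the other things have not moved, and the arm is clear.

```bash
python3 -c "
from workcell import bot
print(bot.job_done())"
```

```text
the job is handed in; nothing more can be done
None
```

The job is handed in at about 32 s of 72: the jar stands on the turntable about 2 mm off centre under the fully shut guard, the valve was cranked to its stop and backed off about 89°, and the camera showed nothing else moved; no verdict came back.

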